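Start the glaze firing at the kiln controller

TASK

Start the glaze firing on the kiln controller lying on the bench: press the square key all the way down for a moment and let it come back up, then press the long bar-shaped key all the way down for a moment in the same way. Press one key at a time, do not press either of the two round keys, and leave all four keys up.

Things in the scene. Friction and masses are not known exactly. Their poses are not given: they have to be found in the camera images.
- key_square_top (a point): The square key, 40 x 40 mm, to press first. Black plastic; this point is the middle of its flat top, 73 mm above the table at rest, z up, and goes down with the key. Every key travels 8 mm straight down on a spring (1.5 N to start, 5 N at the bottom stop) and springs back when let go. Its top stands 18 mm above the controller, in a grey frame 6 mm high and 6 mm wide all round.
- key_bar_top (a point): The long bar key, 72 x 24 mm, to press second, at its middle; its length runs along its y axis, the long side of the controller. Black plastic; this point is the middle of its flat top, 73 mm above the table at rest, z up, and goes down with the key. Travel and spring as the square key.
- key_round_top (a point): The large round key, 46 mm across: leave it up. Black plastic; this point is the middle of its flat top, 73 mm above the table at rest, z up, and goes down with the key. The controller is a fixed grey box 400 x 240 mm, 55 mm high; its four keys stand at the corners of a 120 x 100 mm rectangle in its middle. Which key is at which corner varies, and so does the box's turn.
- key_small_top (a point): The small round key, 24 mm across: leave it up. Black plastic; this point is the middle of its flat top, 73 mm above the table at rest, z up, and goes down with the key. Travel and spring as the square key. A loose ceramic stilt, 12 mm high, lies between the four keys, and a tile on the end of the box.

How it is judged:
By the outcome, as a careful person would: the job done as asked, in the order asked, and still so for the second after the job is handed in, with the robot touching nothing.
It also fails if it takes over 32 s, if anything falls off the work surface, if the arm or the gripper's body presses on something with over 40 N, if the wrist force passes 120 N, or if a joint passes its speed limit or range.

ROBOT

A 6-joint arm with a two-finger parallel gripper is mounted at the origin on the work surface. World frame = base frame: x ahead of the robot, y to its left, z up, the work surface at z = 0. Lengths are in m, angles in rad, forces in N, time in s.
With the tool pointing down it reaches from about 0.25 to 0.775 m from the base axis. Payload 4 kg.
Tool frame: the origin (TCP) lies midway between the tips of the shut fingers; the grasp point (between the pads) lies 19 mm behind it (robot.tcp_to_grasp is the distance from the TCP to the grasp point, in m); z points along the fingers, y is the line along which they close (so a half turn about z gives the same grasp; the last joint's range is limited). The gripper opens to 94 mm and grips with 3 to 60 N. Pads are 16 mm wide; open, the fingers measure 119 mm over their backs; the gripper's body (75 mm by 177 mm) begins 78 mm behind the grasp point.
Start: joints at [-1.386, 0.087, 1.371, -0, 1.684, -0.103], TCP at [0.156, -0.527, 0.206] pointing down, gripper open.
Joint ranges: [-3.1, 3.1], [-0.76, 2.03], [0.27, 2.55], [-1.08, 4.22], [0.17, 2.65], [-2.57, 2.57]. Speed limits (rad/s): [2.79, 2.79, 3.14, 3.14, 3.14, 3.14].

INTERFACE

Orientations are given as [roll, pitch, yaw] about the fixed x, y, z axes, in that order (R = Rz(yaw) Ry(pitch) Rx(roll)).
In Python, from bench import robot, viewer gives the robot as it stands. The module is installed in compiled form; this text tells all that it offers.
- The arm moves only by the shell command python3 -m handwheel 'ROWS' [OPENING]. ROWS is JSON, a list of rows, each a list of 6 numbers: the shift along the tool's x, y, z in units of 0.2 m (1.0 is 0.2 m), then the turn, a rotation vector about the tool's x, y, z in units of 30 degrees (1.0 is 30 degrees). In form: [[x, y, z, wx, wy, wz], ...]. A call has 1 to 10 rows; each row is the pose to reach, as a shift and turn from the pose commanded when the call began, along the tool's axes at that moment; what a row does not reach only later rows make up. A row lasts 1/12 s, in which the tool goes at most 41.7 mm and 7.16 degrees, less where a joint would pass 70% of its speed; a pose out of reach is approached as far as the arm can. A call with a number of a shift or a turn outside -1 to 1 is refused whole. A call with a gripper value outside its range is refused whole. OPENING is the gripper's target within -1 to 1 (shut at 1, half-way at 0, fully open at -1), set as the call begins (- or left out, the last holds). The fingers move at their own pace and stop on an object; the grip force is fixed at half the most. Time passes only in rows, so rows that repeat a pose let the fingers close. It gives the time, the measured TCP pose, the force, the opening and the grip force at its end, in the units of the state.
- robot.get_obs(): the state, without advancing time (a new reading comes with each control period).
- viewer.snapshot(name): name is "scene" or "top" or "wrist"; returns the picture (420x560x3 uint8, red, green, blue); there is no depth.
- viewer.calibration(name): a dict with "fx", "fy", "cx", "cy" (pixels), "R" (3x3) and "t" (3): a world point X has camera coordinates R X + t. Camera axes: x right, y down, z forward; pixel columns grow to the right and rows downward; lengths in m; the calibration is good to about 2 mm. A picture is of the moment at which its call begins: read the wrist's pose just before it. calibration takes no time and is no camera call; for the wrist camera it gives the pose at the moment of the call.
- robot.close_job(): hands the job in; it is judged then, once.
The state is a dict: "time": time; "joint_positions": joint angles; "qvel": joint speeds; "joint_torque": joint torques, N m; "tool_pos": TCP position; "ee_rot": TCP orientation; "wrist_force": force on the tool from outside, world axes, zero at the start; "wrist_torque": the same for the moment, N m; "width": finger opening in m; "finger_force": force on a finger pad.
Only numpy, scipy, OpenCV 4.12 (cv2) and the standard library are available. Lean on these libraries where they do the work, as an engineer would, in place of code of your own. Each camera call takes 0.05 s, during which the arm holds its last target. There are 200 camera calls.

## Working session

There is one attempt and no reset: what is moved stays moved. The work goes in short steps, Python scripts to look and compute and a shell command to move; the robot and the scene stay as the last step left them, time stands still between calls to the robot, and variables do not carry over. Pictures are saved under pics/ and viewed, at most 10 in all, crops included, and the job is handed in when it is done.

```bash
mkdir -p pics
python3 - <<'E'
from bench import robot, viewer
import cv2,numpy as np
o=robot.get_obs();print(o['time'],o['tool_pos'],o['ee_rot'],o['width'])
for n in("top","scene"):
    cv2.imwrite(f'pics/{n}.png',viewer.snapshot(n)[:,:,::-1]);c=viewer.calibration(n);print(n,c)
E
```

```text
0.0 [ 0.15599573 -0.52684204  0.20434718] [-3.13945217e+00 -2.14474653e-04  2.87783392e-01] 0.09403189462278684
top {'fx': 490.81142347474713, 'fy': 490.81142347474713, 'cx': 280.72289284098593, 'cy': 215.3186115104945, 'R': array([[ 0.17534873, -0.98450493,  0.00169045],
       [-0.96475312, -0.17217249, -0.19901772],
       [ 0.19622497,  0.03326664, -0.97999443]]), 't': array([-0.03045473,  0.57513955,  0.70032014])}
scene {'fx': 466.05998278502443, 'fy': 466.05998278502443, 'cx': 275.0389607012932, 'cy': 201.41746871687312, 'R': array([[ 0.14416859,  0.98945996,  0.01357947],
       [ 0.84766808, -0.11640531, -0.5175989 ],
       [-0.51056267,  0.08613239, -0.85551562]]), 't': array([-0.14262996, -0.40494364,  1.02618433])}
```

View pics/top.png

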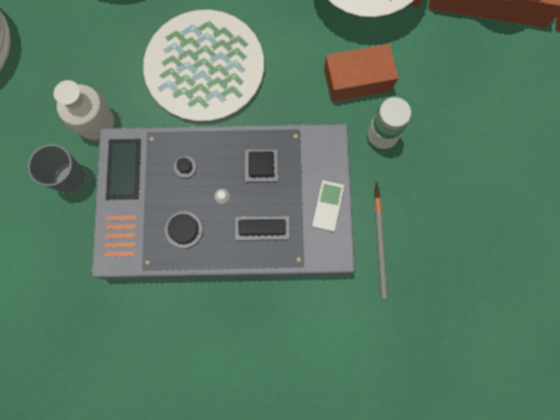

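View pics/scene.png

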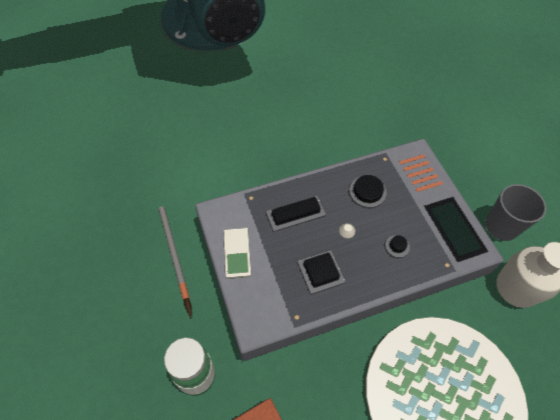

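The top view shows the square key near (261,164), bar (262,228), small round (184,166), large round (183,229) and stilt (222,196). Next I'll enlarge it and compute positions.

```bash
cat > h.py <<'E'
import numpy as np
from bench import robot, viewer
def back(c,u,v,z):
    d=c['R'].T@np.array([(u-c['cx'])/c['fx'],(v-c['cy'])/c['fy'],1]); p=-c['R'].T@c['t']
    return p+d*(z-p[2])/d[2]
E
python3 - <<'E'
import cv2
from h import *
i=cv2.imread('pics/top.png')[140:260,155:305];cv2.imwrite('pics/topc.png',cv2.resize(i,None,fx=5,fy=5,interpolation=cv2.INTER_CUBIC))
T=viewer.calibration('top');S=viewer.calibration('scene')
for n,a,b in(('sq',(261,164),(321,270)),('bar',(262,228),(296,210)),('rd',(183,229),(369,189)),('sm',(184,166),(399,244))):
    print(n,back(T,*a,.073).round(4),back(S,*b,.073).round(4))
E
```

```text
sq [0.6429 0.1147 0.073 ] [0.6492 0.1125 0.073 ]
bar [0.5444 0.0948 0.073 ] [0.5503 0.0944 0.073 ]
rd [0.522  0.2115 0.073 ] [0.5289 0.2111 0.073 ]
sm [0.6188 0.2311 0.073 ] [0.6255 0.2305 0.073 ]
```

View pics/topc.png

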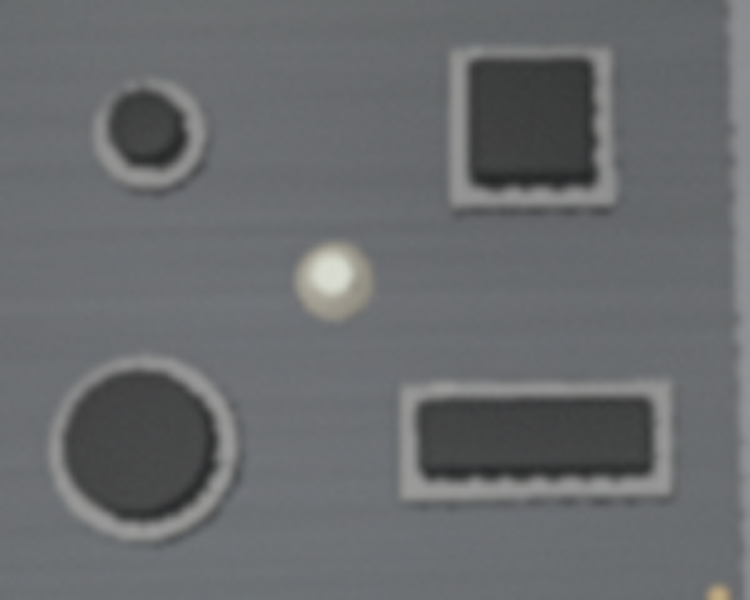

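Both views agree to about 6 mm. The enlarged crop puts the square's top at (261.1,164) and the bar's at (262.1,227). I'll move over the square with the fingers shut and check with the wrist camera from there.

```bash
python3 -m handwheel '[[0.1,-0.07,0,0,0,0],[0.25,-0.18,0,0,0,0],[0.4,-0.29,0,0,0,0],[0.55,-0.4,0,0,0,0],[0.7,-0.51,0,0,0,0],[0.82,-0.594,0,0,0,0]]' 1
python3 -m handwheel '[[0.15,-0.11,0,0,0,0],[0.3,-0.22,0,0,0,0],[0.45,-0.33,0,0,0,0],[0.6,-0.44,0,0,0,0],[0.72,-0.52,0,0,0,0],[0.82,-0.594,0,0,0,0]]'
python3 -m handwheel '[[0.15,-0.11,0,0,0,0],[0.3,-0.22,0,0,0,0],[0.45,-0.33,0,0,0,0],[0.6,-0.44,0,0,0,0],[0.72,-0.52,0,0,0,0],[0.82,-0.594,0,0,0,0]]'
python3 -m handwheel '[[0.15,-0.11,0,0,0,0.03],[0.3,-0.22,0,0,0,0.06],[0.45,-0.33,0,0,0,0.1],[0.6,-0.44,0,0,0,0.14],[0.72,-0.52,0,0,0,0.18],[0.8,-0.594,0,0,0,0.18],[0.8,-0.594,0,0,0,0.18],[0.8,-0.594,0,0,0,0.18]]'
python3 - <<'E'
import cv2
from h import *
o=robot.get_obs();print(o['time'],o['tool_pos'],o['ee_rot'],o['width'],o['wrist_force'])
np.save('wc.npy',viewer.calibration('wrist'),allow_pickle=True)
cv2.imwrite('pics/w1.png',viewer.snapshot('wrist')[:,:,::-1])
E
```

```text
time: 0.6
tool_pos: [0.2806, -0.3645, 0.205]
ee_rot: [-3.14, -0.0, 0.288]
wrist_force: [-0.6, 0.2, -0.8]
width: 0.0576
finger_force: 0.0
time: 1.1
tool_pos: [0.404, -0.2043, 0.205]
ee_rot: [-3.141, 0.0, 0.289]
wrist_force: [0.5, -0.3, 0.0]
width: 0.0176
finger_force: 0.0
time: 1.6
tool_pos: [0.5275, -0.0439, 0.2047]
ee_rot: [-3.141, 0.001, 0.29]
wrist_force: [-0.0, -1.0, -0.8]
width: 0.0004
finger_force: 0.0
time: 2.27
tool_pos: [0.6462, 0.1142, 0.204]
ee_rot: [3.141, 0.003, 0.195]
wrist_force: [-0.4, -1.0, -0.0]
width: 0.0005
finger_force: 0.0
2.2667 [0.64623608 0.11418525 0.20395235] [3.14136605e+00 2.58052975e-03 1.95419780e-01] 0.0004597331543494947 [-0.40569425 -1.0449462  -0.04187699]
```

View pics/w1.png

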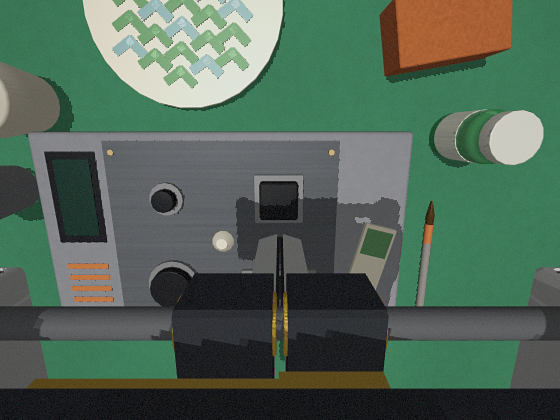

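The wrist view shows the square key's top at about (279,197), the small key at (163,199) and the stilt at (223,241). The box edges are level, so the yaw is aligned.

Run:
```python
from h import *
c=np.load('wc.npy',allow_pickle=True).item()
for p in((279,198),(163,199),(280,236)):print(back(c,*p,.073))
o=robot.get_obs();X=np.append(o['tool_pos'],1)[:3];q=c['R']@X+c['t'];print(q[:2]/q[2]*c['fx']+[c['cx'],c['cy']])
```

```text
[0.64914702 0.1155535  0.073     ]
[0.62520086 0.23135633 0.073     ]
[0.60926281 0.10660754 0.073     ]
[281.66449677 249.45847864]
```

```bash
python3 -m handwheel '[[0,0,0.15,0,0,0],[0,0,0.3,0,0,0],[0,0,0.45,0,0,0],[0,0,0.54,0,0,0],[0,0,0.6,0,0,0],[0,0,0.6,0,0,0],[0,0,0.6,0,0,0]]'
python3 -m handwheel '[[0,0,0.02,0,0,0],[0,0,0.04,0,0,0],[0,0,0.055,0,0,0],[0,0,0.07,0,0,0],[0,0,0.08,0,0,0],[0,0,0.08,0,0,0]]'
```

```text
time: 2.9
tool_pos: [0.6462, 0.1124, 0.0858]
ee_rot: [3.141, 0.0, 0.192]
wrist_force: [0.4, -0.1, 0.8]
width: 0.0004
finger_force: 0.0
time: 3.4
tool_pos: [0.647, 0.1134, 0.0699]
ee_rot: [3.141, -0.002, 0.194]
wrist_force: [-0.3, -0.5, 2.7]
width: 0.0001
finger_force: 1.4
```

```bash
python3 -m handwheel '[[0,0,0.015,0,0,0],[0,0,0.025,0,0,0],[0,0,0.03,0,0,0],[0,0,0.035,0,0,0],[0,0,0.035,0,0,0],[0,0,0.035,0,0,0]]'
```

```text
time: 3.9
tool_pos: [0.6471, 0.1134, 0.0652]
ee_rot: [3.141, -0.003, 0.194]
wrist_force: [-3.0, -1.2, 10.6]
width: 0.0003
finger_force: 5.0
```

10.6 N at z = 0.065, so the square key is on its stop. I'll hold, release, and go over to the bar, 100 mm back along tool x.

```bash
python3 -m handwheel '[[0,0,0,0,0,0],[0,0,0,0,0,0],[0,0,-0.05,0,0,0],[0,0,-0.15,0,0,0],[0,0,-0.3,0,0,0],[0,0,-0.3,0,0,0]]'
python3 -m handwheel '[[-0.08,0,0,0,0,0],[-0.2,0,0,0,0,0],[-0.35,0,0,0,0,0],[-0.45,0,0,0,0,0],[-0.5,0,0,0,0,0],[-0.5,0,0,0,0,0],[-0.5,0,0,0,0,0]]'
python3 - <<'E'
import cv2
from h import *
o=robot.get_obs();print(o['time'],o['tool_pos'],o['ee_rot'],o['wrist_force'])
a=viewer.snapshot('top')[130:280,90:360,::-1];b=viewer.snapshot('scene')[140:360,180:500,::-1]
cv2.imwrite('pics/c2.png',np.vstack([cv2.resize(a,(500,278)),cv2.resize(b,(500,320))]))
E
```

```text
time: 4.4
tool_pos: [0.6492, 0.1137, 0.1287]
ee_rot: [3.141, -0.01, 0.194]
wrist_force: [1.0, 0.6, 1.7]
width: 0.0005
finger_force: 0.0
time: 4.98
tool_pos: [0.5486, 0.0942, 0.1224]
ee_rot: [3.142, -0.001, 0.194]
wrist_force: [0.6, 0.1, 0.2]
width: 0.0002
finger_force: 0.0
4.9833 [0.54858    0.09417725 0.12236105] [ 3.14156689e+00 -6.92272856e-04  1.93506185e-01] [0.64229523 0.07581397 0.22339535]
```

View pics/c2.png

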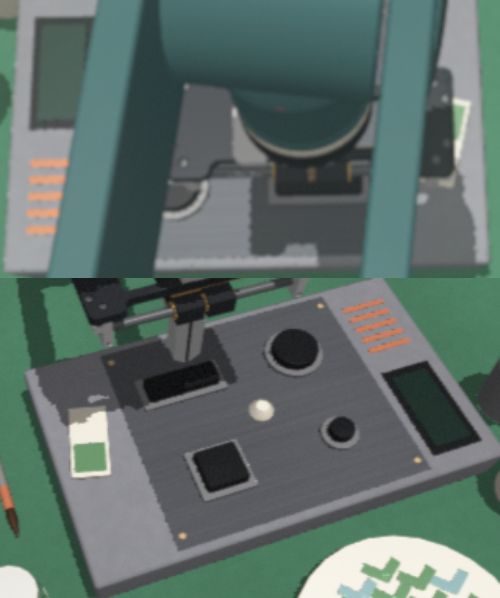

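The scene crop shows the square key back up at (221,466) and the shut fingers over the middle of the bar at (181,380). I'll press the bar now.

```bash
python3 -m handwheel '[[0,0,0.06,0,0,0],[0,0,0.12,0,0,0],[0,0,0.17,0,0,0],[0,0,0.2,0,0,0],[0,0,0.22,0,0,0],[0,0,0.24,0,0,0],[0,0,0.26,0,0,0],[0,0,0.26,0,0,0]]'
```

```text
time: 5.75
tool_pos: [0.5481, 0.0941, 0.0702]
ee_rot: [-3.142, 0.001, 0.194]
wrist_force: [-1.5, 0.4, 2.9]
width: 0.0002
finger_force: 1.3
```

```bash
python3 -m handwheel '[[0,0,0.015,0,0,0],[0,0,0.025,0,0,0],[0,0,0.03,0,0,0],[0,0,0.035,0,0,0],[0,0,0.035,0,0,0],[0,0,0.035,0,0,0],[0,0,0.035,0,0,0],[0,0,0.035,0,0,0]]'
```

```text
time: 6.42
tool_pos: [0.5486, 0.0941, 0.0652]
ee_rot: [3.141, -0.001, 0.194]
wrist_force: [-3.6, 1.2, 7.9]
width: 0.0005
finger_force: 4.1
```

```bash
python3 -m handwheel '[[0,0,0.005,0,0,0],[0,0,0.005,0,0,0],[0,0,0.005,0,0,0]]'
python3 -m handwheel '[[0,0,-0.05,0,0,0],[0,0,-0.15,0,0,0],[0,0,-0.3,0,0,0],[0,0,-0.45,0,0,0],[0,0,-0.6,0,0,0],[0,0,-0.6,0,0,0],[0,0,-0.6,0,0,0]]'
python3 - <<'E'
import cv2
from h import *
o=robot.get_obs();print(o['time'],o['tool_pos'],o['wrist_force'])
b=viewer.snapshot('scene')[140:360,180:500,::-1]
cv2.imwrite('pics/c3.png',cv2.resize(b,(640,440)))
E
```

```text
time: 6.67
tool_pos: [0.5486, 0.0941, 0.0651]
ee_rot: [3.141, -0.002, 0.194]
wrist_force: [-5.5, -0.3, 12.2]
width: 0.0
finger_force: 5.8
time: 7.25
tool_pos: [0.5499, 0.0942, 0.1849]
ee_rot: [3.141, -0.006, 0.194]
wrist_force: [-0.4, 0.6, -0.4]
width: 0.0006
finger_force: 0.0
7.25 [0.54991781 0.09420656 0.1848506 ] [-0.43404412  0.56643027 -0.35231308]
```

View pics/c3.png

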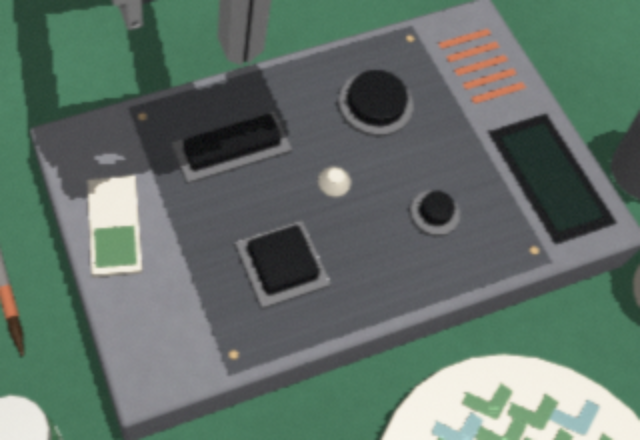

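All four keys are up: bar (232,141), square (283,259), large round (376,97) and small round (437,207). The stilt and tile haven't moved, and the arm is clear of everything.

```bash
python3 -c "
from bench import robot
print(robot.close_job())"
```

```text
the job is handed in; nothing more can be done
None
```

I pressed the square key and then the bar key down to their stops, both came back up, neither round key was touched, and the job is handed in.

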